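Flip the lane sign to green

ROBOT

A 6-joint arm with a two-finger parallel gripper is mounted at the origin on the work surface. World frame = base frame: x ahead of the robot, y to its left, z up, the work surface at z = 0. Lengths are in mm, angles in rad, forces in N, time in s.
With the tool pointing down it reaches from about 275 to 1000 mm from the base axis. Payload 8.4 kg.
Tool frame: the origin (TCP) lies at the very end of the fingers, on their centre line; the grasp point (between the pads) lies 19 mm behind it; z points along the fingers, y is the direction in which the jaws open and shut (so a half turn about z gives the same grasp; the last joint's range is limited). The gripper opens to 85 mm and grips with 20 to 120 N. Pads are 22 mm wide; open, the fingers measure 114 mm over their backs; the gripper's body (76 mm by 85 mm) begins 54 mm behind the grasp point. The pads swing forward as they close: fully open they stand 13 mm farther back than shut.
Start: joints at [-1.16, 0.353, 1.633, -0, 1.155, -0.002], TCP at [250.734, -572.504, 206.481] pointing down, gripper open.
Joint ranges: [-2.63, 2.63], [-0.92, 2.1], [0.06, 2.66], [-1.3, 4.44], [0, 2.69], [-3.02, 3.02]. Speed limits (rad/s): [2.22, 2.22, 2.79, 3.14, 3.14, 3.14].

INTERFACE

Orientations are given as [roll, pitch, yaw] about the fixed x, y, z axes, in that order (R = Rz(yaw) Ry(pitch) Rx(roll)).
In Python, from rig import r gives the robot as it stands.
- The arm moves only by the tool move_arm, never from a script. Its argument "increments" is a list of rows, each an object of numbers: "tx", "ty", "tz": the shift along the tool's x, y, z in cm; "rx", "ry", "rz": the turn, a rotation vector about the tool's x, y, z in degrees; "gripper": the gripper's target within -1 to 1 (fully open at 1, half-way at 0, shut at -1). A call has 1 to 12 rows; each row shifts and turns the commanded pose from where the row before left it, along the tool's axes as they then stand; what a row does not reach is not made up. A row lasts 1/10 s, in which the tool goes at most 50 mm and 8.59 degrees, less where a joint would pass 70% of its speed; a pose out of reach is approached as far as the arm can. A call is refused whole if a number of a shift passes 5 or a number of a turn 8.59, either way. A call with a gripper value outside its range is refused whole. The fingers move at their own pace and stop on an object; "squeeze" is the grip in N (left out, the last holds). Time passes only in rows, so rows that do not move let the fingers close. It gives the time, the measured TCP pose, the force and the opening at its end, in the units of the state.
- r.sense(): the state, without advancing time (a new reading comes with each control period).
- r.grab_frame(name): name is "scene" or "top" or "wrist"; returns (picture, depth): 420x560x3 uint8, red, green, blue; 420x560 float32, mm along the optical axis (not along the pixel's ray), 0 where there is no reading.
- r.camera_model(name): a dict with "fx", "fy", "cx", "cy" (pixels), "R" (3x3) and "t" (3): a world point X has camera coordinates R X + t; the wrist camera has in their place "hand_eye" (4x4, takes a point from camera to tool coordinates, whose origin is the TCP and whose axes are the flange's). Camera axes: x right, y down, z forward; pixel columns grow to the right and rows downward; lengths in mm; the calibration is good to about 2 mm. The wrist camera is an equidistant fisheye: a pixel r from the principal point sees the ray r / f radians off the axis. A picture is of the moment at which its call begins: read the wrist's pose just before it. camera_model takes no time and is no camera call.
- r.sign_off(): hands the job in, once; it reports no verdict.
Trained networks look in the newest picture that a camera, given by its name, has taken for a name from the list of things; names that differ only in an ending like _2 or _b are one class to them, and where a whole thing is asked for, a point or a joint stands for the part that bears it (a point fixed in the world has none). Each returns a list of dicts, best first, with "confidence" (0 to 1); they miss things now and then, are a little off and sometimes report something else, mostly with a low value. They report only what shows in the picture. A call takes as long as a camera call. They do not tell look-alikes from the thing itself.
- r.cut_out(query, camera): "mask" (420x560 bool, what is visible of it) and "bbox" ([left, top, right, bottom] in pixels, round what is visible of it).
- r.place_of(query, camera): "location" ([row, column] in pixels: a listed point, or the origin of a listed thing).
The state is a dict: "clock": time; "qpos": joint angles; "qvel": joint speeds; "joint_efforts": joint torques, N m; "eef_pos": TCP position; "tcp_rot": TCP orientation; "contact_force": force on the tool from outside, world axes, zero at the start; "wrist_torque": the same for the moment, N m; "opening": opening from 0.0 (shut) to 1.0 (fully open).
Only numpy, scipy, OpenCV 4.12 (cv2) and the standard library are available. Lean on these libraries where they do the work, as an engineer would, in place of code of your own. Each camera call takes 0.05 s, during which the arm holds its last target. There are 200 camera calls.

TASK

Two wooden lane signs lie on the table in front of the low score ledge; one shows red, the other already shows green. Make the red one show green: with the fingertips push it flat along the table until its far end is flat against the ledge's edge, then push its near end up so that it tips up on its far end and flips over onto the ledge, where it must lie flat and at rest. Never pick the sign up (its far end stays down at the edge while it turns), and leave the other sign and the game discs where they are.

Things in the scene. Friction and masses are not known exactly. Their poses are not given: they have to be found in the camera images.
- ledge: Score ledge, fixed: a pale wooden plate 180 mm deep (its x, pointing away from the robot), 400 mm wide (y), 8 mm high; origin at the middle of its near edge, at table height, so the edge to push against is the upright 8 mm step along the line x = 0 of its frame. On its far side (x 164 to 180 mm) stands a back rail 30 mm high with pegs up to 44 mm high.
- sign: The sign to flip: loose wooden plate, 76 mm along its x, 96 mm along its y, 16 mm thick, about 0.08 kg; red face up and green face down at the start. Origin at the centre of the green face; z points out of the red face; x points to its far end, towards the ledge, within 0.25 rad of the ledge's x. The far end starts about 15 to 60 mm short of the ledge's edge.
- sign_center (a point): Centre of the same sign, half-way through its thickness (8 mm above the table at the start). Axes as for the sign. It is not slippery: pressed end-on against the ledge with 5 to 10 N, its near end follows fingertips that move up its arc. Stood on its far end at the edge, it is sure to fall onto the ledge once its upper part has been pushed well past upright, some 40 to 50 mm beyond the edge.
- sign_lead (a point): Centre of the far end face of the same sign, 38 mm along its +x from its centre, half-way through the thickness: the end that meets the ledge. Axes as for the sign.
- other_sign_center (a point): Centre of the other sign, same size and make, green face up, beside the first, with at least 55 mm between the two; to be left alone.
- puck_a_mid (a point): Middle of a single wooden game disc, 52 mm across and 20 mm high, standing on the table off one end of the ledge; to be left alone.
- puck_b_mid (a point): Middle of the lower of two stacked game discs (same size), on the table off the other end of the ledge; to be left alone.
- puck_c_mid (a point): Middle of the upper of the two stacked discs; to be left alone.
Things that resemble listed ones, but are neither listed nor needed, are in the scene too. Leave any black or purple look-alike of the sign alone.

How it is judged (in metres and radians):
On the way, in this order (a step that is already met when the one before it is completed fails the run):
1. the red sign lies flat on the table with its far end against the ledge's edge (centre of that end within 10 mm of the edge, turned less than 0.2 rad from it) (x of sign_lead in the frame of ledge between -0.01 and 0.004 m and angle between sign_center's own z axis and vertical below 0.15 rad and angle between the x axis of sign_center and the x axis of ledge, either way round below 0.2 rad and z of sign_lead in the frame of ledge below 0.014 m), for 0.05 s.
2. the sign is tipped up on its far end at the ledge's edge (70 to 110 degrees) (angle between sign_center's own z axis and vertical between 1.22 and 1.92 rad and x of sign_lead in the frame of ledge between -0.035 and 0.025 m and z of sign_lead in the frame of ledge below 0.03 m).
At the end, for the whole second after the job is handed in: The sign lies green face up, flat (within 0.09 rad) and at rest on the ledge, its centre 12 to 120 mm in from the near edge and at least 30 mm from the ledge's ends; the other sign and the three discs are within 15 mm of where they started (angle between sign_center's own z axis and vertical above 3.05 rad and z of sign_center in the frame of ledge between 0.012 and 0.02 m and x of sign_center in the frame of ledge between 0.012 and 0.12 m and y of sign_center in the frame of ledge between -0.17 and 0.17 m and linear speed of sign below 0.01 m/s and distance of each of other_sign_center, puck_a_mid, puck_b_mid, puck_c_mid from where it was at the start of the episode below 0.015 m); the robot touches nothing.
It fails at once if the sign is picked up or carried: its far end rises more than 40 mm above the table (height (world z) of sign_lead above 0.04 m).
It fails at once if the sign is thrown up or lifted: its centre rises more than 75 mm above the table (height (world z) of sign_center above 0.075 m).
It fails at once if the other sign or a game disc is moved by more than 15 mm (not (distance of each of other_sign_center, puck_a_mid, puck_b_mid, puck_c_mid from where it was at the start of the episode below 0.015 m)).
It also fails if it takes over 54 s, if anything falls off the work surface, if the arm or the gripper's body presses on something with over 40 N, if the wrist force passes 120 N, or if a joint passes its speed limit or range.

## Working session

There is one attempt and no reset: what is moved stays moved. The work goes in short steps, Python scripts to look and compute and a tool call to move; the robot and the scene stay as the last step left them, time stands still between calls to the robot, and variables do not carry over. Pictures are saved under pics/ and viewed, about 8 in all and at most 12, crops included, and the job is handed in when it is done.

Besides the shell and the picture viewer there is one more tool, called after "Emit:" as a command line: name --argument value ..., lists and objects as JSON in quotes. move_arm: Moves the arm, as the interface text tells. Its arguments: {"type":"object","properties":{"increments":{"type":"array","items":{"type":"object","properties":{"tx":{"type":"number"},"ty":{"type":"number"},"tz":{"type":"number"},"rx":{"type":"number"},"ry":{"type":"number"},"rz":{"type":"number"},"gripper":{"type":"number"}}}},"squeeze":{"type":"number"}},"required":["increments"]}

```bash
mkdir -p pics; ls; python3 - <<'E'
from rig import r
import cv2
s=r.sense();print(s)
for n in("scene","top"):
    p,d=r.grab_frame(n);cv2.imwrite(f"pics/{n}0.png",p[:,:,::-1]);m=r.camera_model(n);print(n,m)
    for q in("sign","ledge","sign_center","sign_lead","other_sign_center","puck_a_mid"):
        print(q,[(x["confidence"],x["location"]) for x in r.place_of(q,n)])
E
```

```text
pics
{'clock': 0.0, 'qpos': array([-1.16041240e+00,  3.53652609e-01,  1.63414377e+00, -2.98076943e-05,
        1.15522891e+00, -2.39385296e-03]), 'qvel': array([-0.00061388, -0.0012215 , -0.00143537,  0.00212667, -0.00082669,
        0.00160976]), 'joint_efforts': array([ 1.26972409e-03, -6.05249476e+01, -3.42062151e+01,  1.07254036e-04,
        9.26909270e-03,  4.35313439e-05]), 'eef_pos': array([ 250.50590554, -572.02488519,  205.75481153]), 'tcp_rot': array([-3.14015996e+00,  2.38238196e-05,  4.12789847e-01]), 'contact_force': array([-0.91145574, -0.58037084,  1.2219528 ]), 'wrist_torque': array([-0.01028628, -0.03838745,  0.03861804]), 'opening': 0.9955631269913788}
scene {'fx': 468.6782813702219, 'fy': 468.6782813702219, 'cx': 277.7465077834068, 'cy': 209.11895899715785, 'R': array([[-0.69738642,  0.71668314,  0.00417928],
       [ 0.55280196,  0.54161078, -0.6332991 ],
       [-0.45613833, -0.43934387, -0.77389585]]), 't': array([ 334.91483711, -250.69092941, 1147.62541623])}
sign [(0.92, [196.0, 341.4]), (0.88, [263.5, 294.9]), (0.81, [253.4, 390.8])]
ledge [(0.71, [259.7, 223
[... 290 characters left out ...]
1103312100145, 'fy': 411.01103312100145, 'cx': 279.7949237674793, 'cy': 203.4925278744796, 'R': array([[ 0.0283965 , -0.99942283, -0.01864552],
       [-0.99658577, -0.02685934, -0.07807286],
       [ 0.07752699,  0.02079886, -0.99677328]]), 't': array([ 12.90609546, 505.95264479, 973.68661828])}
sign [(0.88, [272.1, 266.0]), (0.87, [244.9, 202.0]), (0.7, [193.7, 253.0])]
ledge [(0.93, [157.2, 289.8]), (0.68, [140.8, 393.3])]
sign_center [(0.88, [270.3, 265.5]), (0.63, [190.5, 251.3]), (0.57, [247.0, 200.5])]
sign_lead [(0.96, [233.6, 210.3]), (0.71, [174.0, 252.8]), (0.71, [278.7, 251.8])]
other_sign_center [(0.91, [189.6, 326.7]), (0.66, [141.2, 395.1])]
puck_a_mid [(0.96, [179.1, 190.4])]
```

```bash
python3 - <<'E'
import cv2
a=cv2.imread("pics/top0.png")
cv2.imwrite("pics/topc.png",cv2.resize(a[80:320,130:450],None,fx=2.5,fy=2.5,interpolation=cv2.INTER_CUBIC))
E
```

```text
(no output)
```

View pics/topc.png

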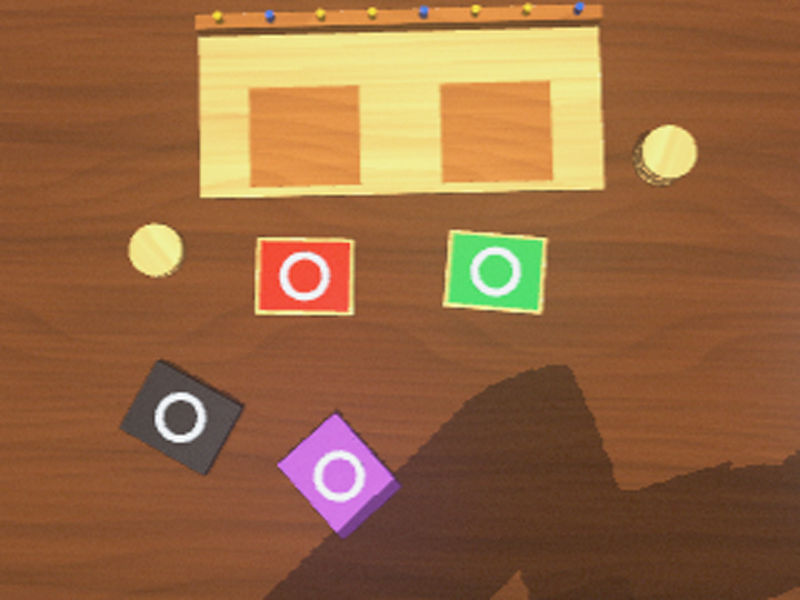

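View pics/scene0.png

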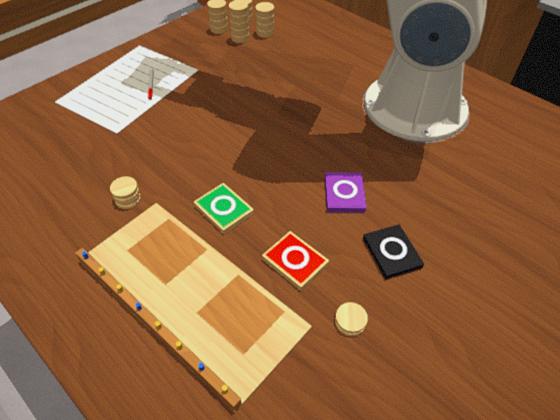

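Candidates in the top picture are red (252,190), green (328,189), black (202,246) and purple (266,270). The crop shows that red at (252,190) is the target. Next I measure its corners and the ledge edge.

```bash
cat > h.py <<'E'
from rig import r
import cv2, numpy as np
def unproj(uv,z,n="top"):
    m=r.camera_model(n);uv=np.atleast_2d(uv).astype(float)
    d=np.c_[(uv[:,0]-m["cx"])/m["fx"],(uv[:,1]-m["cy"])/m["fy"],np.ones(len(uv))]@m["R"]
    c=-m["R"].T@m["t"]; return c+d*((z-c[2])/d[:,2])[:,None]
def quad(mask):
    c=max(cv2.findContours(mask.astype(np.uint8),0,2)[0],key=cv2.contourArea); return cv2.boxPoints(cv2.minAreaRect(c)),c
E
python3 - <<'E'
from h import *
a=cv2.imread("pics/top0.png");hsv=cv2.cvtColor(a,cv2.COLOR_BGR2HSV)
H,S,V=cv2.split(hsv)
red=((H<5)|(H>174))&(S>150)&(V>180); red[:150]=0
grn=(H>45)&(H<80)&(S>100)&(V>150)
pur=(H>135)&(H<160)&(S>80)
for n,m,z in(("red",red,16),("green",grn,16),("purple",pur,30)):
    m=cv2.morphologyEx(m.astype(np.uint8),cv2.MORPH_CLOSE,np.ones((13,13)))
    q,c=quad(m);w=unproj(q,z);print(n,q.round(1).tolist(),w[:,:2].round(1).tolist(),w.mean(0).round(1),[round(float(np.linalg.norm(w[i]-w[i-1])),1) for i in range(4)],[round(float(np.degrees(np.arctan2(*(w[i]-w[i-1])[[1,0]]))),1) for i in range(4)])
# ledge top near edge
led=(H>18)&(H<32)&(V>200)&(S<170)
pts=[]
for u in range(215,368,3):
    rows=np.where(led[130:163,u])[0]
    if len(rows):pts.append((u,130+rows.max()+.5))
w=unproj(pts,8);
k=np.polyfit(w[:,1],w[:,0],1);print("ledge x=",k,np.abs(np.polyval(k,w[:,1])-w[:,0]).max())
print("corners",unproj([[130+200/2.5,80+197/2.5],[130+605/2.5,80+189/2.5]],8).round(1))
p,d=r.grab_frame("top")
m=r.camera_model("top")
for u,v in((266,270),(252,190),(252,160),(328,189),(202,246),(397,141),(192,179),(240,200)):
    D=np.median(d[v-1:v+2,u-1:u+2]);X=m["R"].T@(np.array([(u-m["cx"])/m["fx"]*D,(v-m["cy"])/m["fy"]*D,D])-m["t"]);print(u,v,X.round(1))
E
```

```text
red [[234.0, 177.0], [269.0, 177.0], [269.0, 203.0], [234.0, 203.0]] [[567.6, 140.7], [569.8, 55.2], [506.2, 53.2], [503.9, 138.4]] [536.9  96.9  16. ] [63.8, 85.6, 63.7, 85.2] [2.1, -88.5, -178.3, 91.5]
green [[308.6000061035156, 200.60000610351562], [310.8999938964844, 172.89999389648438], [346.8999938964844, 175.89999389648438], [344.6000061035156, 203.60000610351562]] [[514.7, -42.7], [582.5, -46.8], [577.4, -134.4], [509.8, -129.9]] [546.1 -88.4  16. ] [87.3, 67.9, 87.7, 67.7] [86.7, -3.4, -93.3, 176.2]
purple [[240.10000610351562, 265.5], [264.1000061035156, 244.10000610351562], [290.8999938964844, 274.29998779296875], [266.8999938964844, 295.6000061035156]] [[354.8, 116.6], [406.8, 61.2], [337.8, -4.3], [286.4, 50.8]] [346.5  56.1  30. ] [94.9, 75.9, 95.2, 75.4] [43.8, -46.8, -136.5, 133.0]
ledge x= [-4.77384144e-02  6.22340986e+02] 1.2236491920251638
corners [[ 612.6  203.     8. ]
 [ 630.5 -196.1    8. ]]
266 270 [344.9  55.5  16. ]
252 190 [536.7  95.5  17.6]
252 160 [613.7  99.6   0. ]
328 189 [544.1 -89.   16.3]
202 246 [397.7 211.7  17.2]
397 141 [ 661.3 -249.2   37.9]
192 179 [559.7 242.9  18.9]
240 200 [511.6 124.   15.8]
```

Emit:
move_arm --increments '[{"rz": 7,"gripper": -1},{"rz": 7,"gripper": -1},{"rz": 6.9,"gripper": -1},{"tx": 1.6,"ty": -4.35},{"tx": 1.6,"ty": -4.35},{"tx": 1.6,"ty": -4.35},{"tx": 1.6,"ty": -4.35},{"tx": 1.6,"ty": -4.35},{"tx": 1.6,"ty": -4.35},{"tx": 1.6,"ty": -4.35},{"tx": 1.6,"ty": -4.35},{"tx": 1.6,"ty": -4.35}]' --squeeze 40

```text
invalid input
```

Emit:
move_arm --increments '[{"tx": 1.6,"ty": -4.35},{"tx": 1.6,"ty": -4.35},{"tx": 1.6,"ty": -4.35},{"tx": 1.6,"ty": -4.35},{"tx": 1.6,"ty": -4.35},{"tx": 1.6,"ty": -4.35},{},{}]'

```text
invalid input
```

Emit:
move_arm --increments '[{"tx": 0,"ty": 0,"tz": 0,"rx": 0,"ry": 0,"rz": 7,"gripper": -1},{"tx": 0,"ty": 0,"tz": 0,"rx": 0,"ry": 0,"rz": 7,"gripper": -1},{"tx": 0,"ty": 0,"tz": 0,"rx": 0,"ry": 0,"rz": 6.9,"gripper": -1}]' --squeeze 40

```text
clock: 1.05
eef_pos: [250.7, -572.5, 206.5]
tcp_rot: [-3.142, 0.0, 0.043]
contact_force: [-0.6, -0.4, 0.6]
opening: 0.517
```

Emit:
move_arm --increments '[{"tx": 1.6,"ty": -4.35,"tz": 0,"rx": 0,"ry": 0,"rz": 0,"gripper": -1},{"tx": 1.6,"ty": -4.35,"tz": 0,"rx": 0,"ry": 0,"rz": 0,"gripper": -1},{"tx": 1.6,"ty": -4.35,"tz": 0,"rx": 0,"ry": 0,"rz": 0,"gripper": -1},{"tx": 1.6,"ty": -4.35,"tz": 0,"rx": 0,"ry": 0,"rz": 0,"gripper": -1},{"tx": 1.6,"ty": -4.35,"tz": 0,"rx": 0,"ry": 0,"rz": 0,"gripper": -1},{"tx": 1.6,"ty": -4.35,"tz": 0,"rx": 0,"ry": 0,"rz": 0,"gripper": -1},{"tx": 1.6,"ty": -4.35,"tz": 0,"rx": 0,"ry": 0,"rz": 0,"gripper": -1},{"tx": 1.6,"ty": -4.35,"tz": 0,"rx": 0,"ry": 0,"rz": 0,"gripper": -1},{"tx": 1.6,"ty": -4.35,"tz": 0,"rx": 0,"ry": 0,"rz": 0,"gripper": -1},{"tx": 1.6,"ty": -4.35,"tz": 0,"rx": 0,"ry": 0,"rz": 0,"gripper": -1},{"tx": 1.6,"ty": -4.35,"tz": 0,"rx": 0,"ry": 0,"rz": 0,"gripper": -1},{"tx": 1.6,"ty": -4.35,"tz": 0,"rx": 0,"ry": 0,"rz": 0,"gripper": -1}]'

```text
clock: 2.25
eef_pos: [417.8, -40.0, 206.9]
tcp_rot: [3.141, -0.001, 0.048]
contact_force: [0.1, -0.9, -0.3]
opening: 0.002
```

Emit:
move_arm --increments '[{"tx": 1.6,"ty": -4.35,"tz": 0,"rx": 0,"ry": 0,"rz": 0,"gripper": -1},{"tx": 1.6,"ty": -4.35,"tz": 0,"rx": 0,"ry": 0,"rz": 0,"gripper": -1},{"tx": 1.5,"ty": -4.4,"tz": 0,"rx": 0,"ry": 0,"rz": 0,"gripper": -1},{"tx": 0,"ty": 0,"tz": 0,"rx": 0,"ry": 0,"rz": 0,"gripper": -1},{"tx": 0,"ty": 0,"tz": 0,"rx": 0,"ry": 0,"rz": 0,"gripper": -1}]'

```text
clock: 2.75
eef_pos: [458.0, 92.1, 206.4]
tcp_rot: [3.141, 0.0, 0.051]
contact_force: [0.5, 0.1, -0.1]
opening: 0.001
```

Descend to z about 9, then take a close wrist and top picture before pushing.

Emit:
move_arm --increments '[{"tx": 0,"ty": 0,"tz": 4,"rx": 0,"ry": 0,"rz": 0,"gripper": -1},{"tx": 0,"ty": 0,"tz": 4,"rx": 0,"ry": 0,"rz": 0,"gripper": -1},{"tx": 0,"ty": 0,"tz": 4,"rx": 0,"ry": 0,"rz": 0,"gripper": -1},{"tx": 0,"ty": 0,"tz": 4,"rx": 0,"ry": 0,"rz": 0,"gripper": -1},{"tx": 0,"ty": 0,"tz": 2,"rx": 0,"ry": 0,"rz": 0,"gripper": -1},{"tx": 0,"ty": 0,"tz": 1,"rx": 0,"ry": 0,"rz": 0,"gripper": -1},{"tx": 0,"ty": 0,"tz": 0.75,"rx": 0,"ry": 0,"rz": 0,"gripper": -1},{"tx": 0,"ty": 0,"tz": 0,"rx": 0,"ry": 0,"rz": 0,"gripper": -1}]'

```text
clock: 3.55
eef_pos: [458.2, 90.6, 9.0]
tcp_rot: [3.142, 0.0, 0.047]
contact_force: [1.0, 0.1, -0.2]
opening: 0.001
```

```bash
python3 - <<'E'
from h import *
print(r.sense()["eef_pos"],r.sense()["contact_force"])
p,_=r.grab_frame("wrist");q,_=r.grab_frame("scene")
c=cv2.resize(q[150:330,210:450],(560,420))
cv2.imwrite("pics/w1.png",cv2.resize(np.hstack([p,c])[:,:,::-1],(800,300)))
E
```

```text
[458.17606977  90.64257135   9.01908885] [ 0.96232804  0.0598132  -0.24210943]
```

View pics/w1.png

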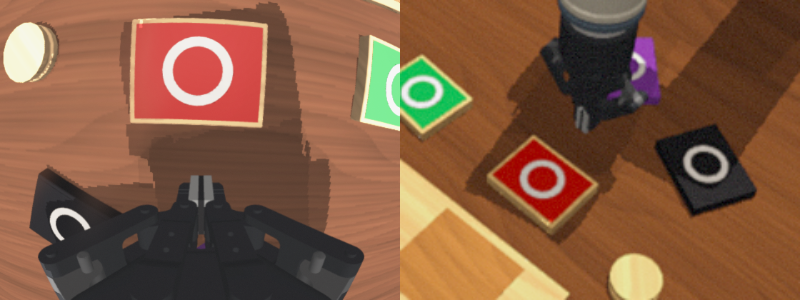

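The wrist view shows the red sign (198,70) straight ahead of the shut fingertips (201,190), with nothing in the way. I push it forward.

Emit:
move_arm --increments '[{"tx": 1.2,"ty": 0,"tz": 0,"rx": 0,"ry": 0,"rz": 0,"gripper": -1},{"tx": 1.0,"ty": 0,"tz": 0,"rx": 0,"ry": 0,"rz": 0,"gripper": -1},{"tx": 0.5,"ty": 0,"tz": 0,"rx": 0,"ry": 0,"rz": 0,"gripper": -1},{"tx": 0.4,"ty": 0,"tz": 0,"rx": 0,"ry": 0,"rz": 0,"gripper": -1},{"tx": 0.5,"ty": 0,"tz": 0,"rx": 0,"ry": 0,"rz": 0,"gripper": -1},{"tx": 0.5,"ty": 0,"tz": 0,"rx": 0,"ry": 0,"rz": 0,"gripper": -1},{"tx": 0.5,"ty": 0,"tz": 0,"rx": 0,"ry": 0,"rz": 0,"gripper": -1},{"tx": 0.5,"ty": 0,"tz": 0,"rx": 0,"ry": 0,"rz": 0,"gripper": -1},{"tx": 0.4,"ty": 0,"tz": 0,"rx": 0,"ry": 0,"rz": 0,"gripper": -1},{"tx": 0.4,"ty": 0,"tz": 0,"rx": 0,"ry": 0,"rz": 0,"gripper": -1},{"tx": 0.3,"ty": 0,"tz": 0,"rx": 0,"ry": 0,"rz": 0,"gripper": -1}]'

```text
clock: 4.75
eef_pos: [520.4, 94.2, 9.0]
tcp_rot: [-3.142, -0.0, 0.048]
contact_force: [0.2, -0.0, 0.6]
opening: -0.001
```

Emit:
move_arm --increments '[{"tx": 0.2,"ty": 0,"tz": 0,"rx": 0,"ry": 0,"rz": 0,"gripper": -1},{"tx": 0.2,"ty": 0,"tz": 0,"rx": 0,"ry": 0,"rz": 0,"gripper": -1},{"tx": 0.1,"ty": 0,"tz": 0,"rx": 0,"ry": 0,"rz": 0,"gripper": -1}]'

```text
clock: 5.05
eef_pos: [525.1, 94.5, 9.0]
tcp_rot: [-3.142, 0.0, 0.048]
contact_force: [0.2, 0.4, 0.6]
opening: 0.001
```

Emit:
move_arm --increments '[{"tx": 0.1,"ty": 0,"tz": 0,"rx": 0,"ry": 0,"rz": 0,"gripper": -1},{"tx": 0.1,"ty": 0,"tz": 0,"rx": 0,"ry": 0,"rz": 0,"gripper": -1},{"tx": 0.1,"ty": 0,"tz": 0,"rx": 0,"ry": 0,"rz": 0,"gripper": -1}]'

```text
clock: 5.35
eef_pos: [528.1, 94.6, 9.0]
tcp_rot: [-3.142, 0.0, 0.048]
contact_force: [0.3, 0.4, 0.1]
opening: -0.001
```

```bash
python3 - <<'E'
from h import *
print(r.sense()["contact_force"])
p,_=r.grab_frame("wrist");q,_=r.grab_frame("scene")
c=cv2.resize(q[180:340,200:413],(560,420))
cv2.imwrite("pics/w2.png",cv2.resize(np.hstack([p,c])[:,:,::-1],(800,300)))
E
```

```text
[0.32102964 0.4264998  0.12916264]
```

View pics/w2.png

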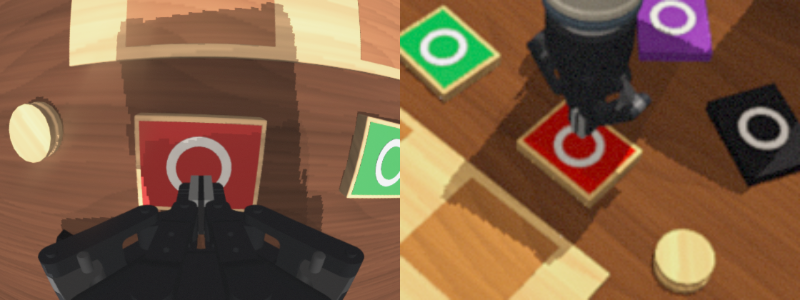

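The picture shows the sign did not move: the ring is still at scene (295,257) and the fingertips are above it. I check the true tip height by depth.

```bash
python3 - <<'E'
from h import *
s=r.sense();print(s["eef_pos"],s["tcp_rot"],s["qpos"])
p,d=r.grab_frame("scene");m=r.camera_model("scene")
X=np.array([s["eef_pos"]]);c=m["R"]@X[0]+m["t"];print("TCP proj",m["fx"]*c[0]/c[2]+m["cx"],m["fy"]*c[1]/c[2]+m["cy"])
v,u=np.mgrid[225:275,265:330];D=d[225:275,265:330]
P=np.stack([(u-m["cx"])/m["fx"]*D,(v-m["cy"])/m["fy"]*D,D],-1)-m["t"];P=P@m["R"]
q=p[225:275,265:330].astype(int);gray=(q.max(2)-q.min(2)<40)&(q.max(2)<200)
for row in range(0,50,3):
    k=gray[row]&(D[row]>0)&(P[row,:,2]>-20)
    if k.any():i=np.where(k)[0];print(row+225,[(int(u[row,j]),*P[row,j].round(0).astype(int).tolist()) for j in i[::3]])
cv2.imwrite("pics/s3.png",cv2.resize(p[210:300,240:360],(800,600),interpolation=2)[:,:,::-1])
E
```

```text
[528.17198862  94.5905166    9.00501177] [-3.14158964e+00 -1.36457568e-04  4.80740850e-02] [ 1.74425937e-01  4.90086862e-01  1.96247391e+00 -2.23537127e-05
  6.88896136e-01  1.69716543e+00]
TCP proj 296.53556074956225 256.5296618451993
225 [(279, 542, 62, 87), (282, 542, 69, 94), (285, 546, 80, 108), (288, 546, 87, 113), (291, 542, 90, 113), (294, 539, 94, 114), (297, 547, 107, 133), (300, 547, 113, 138), (303, 542, 115, 136), (306, 539, 119, 136), (309, 538, 124, 141), (312, 538, 130, 145), (315, 536, 134, 148), (318, 532, 137, 147), (321, 524, 137, 139)]
228 [(281, 543, 68, 86), (284, 540, 72, 86), (287, 546, 85, 104), (290, 546, 91, 110), (293, 538, 91, 102), (296, 545, 104, 120), (299, 547, 111, 129), (302, 541, 113, 126), (305, 538, 117, 126), (308, 538, 123, 132), (311, 538, 128, 136), (314, 538, 134, 142), (317, 533, 136, 139), (320, 527, 138, 136), (323, 524, 142, 136)]
231 [(287, 541, 81, 87), (290, 545, 91, 101), (293, 538, 91, 94), (296, 545, 104, 112), (299, 544, 109, 116), (302, 540, 113, 116), (305, 538, 117, 118), (308, 537, 123, 122), (316, 454, 77, -1), (319, 532, 14
[... 1366 characters left out ...]
9, 88), (312, 538, 134, 93), (316, 480, 100, -1)]
249 [(266, 550, 38, -2), (288, 532, 76, 18), (291, 541, 91, 43), (294, 539, 96, 46), (297, 537, 102, 50), (300, 535, 107, 53), (303, 527, 107, 44)]
252 [(284, 541, 75, 18), (287, 537, 79, 16), (297, 537, 102, 41), (304, 515, 101, 16)]
255 [(282, 548, 77, 17), (285, 544, 80, 16), (306, 519, 109, 19)]
258 [(282, 553, 81, 17), (285, 548, 84, 15), (307, 522, 114, 18)]
261 [(283, 556, 87, 16), (286, 552, 91, 16), (305, 530, 116, 19)]
264 [(285, 558, 94, 17), (288, 555, 98, 17), (291, 551, 102, 18), (302, 537, 115, 16), (305, 533, 120, 17)]
267 [(289, 559, 104, 19), (292, 555, 108, 18), (295, 551, 111, 17), (298, 547, 115, 17), (301, 543, 119, 18)]
```

View pics/s3.png

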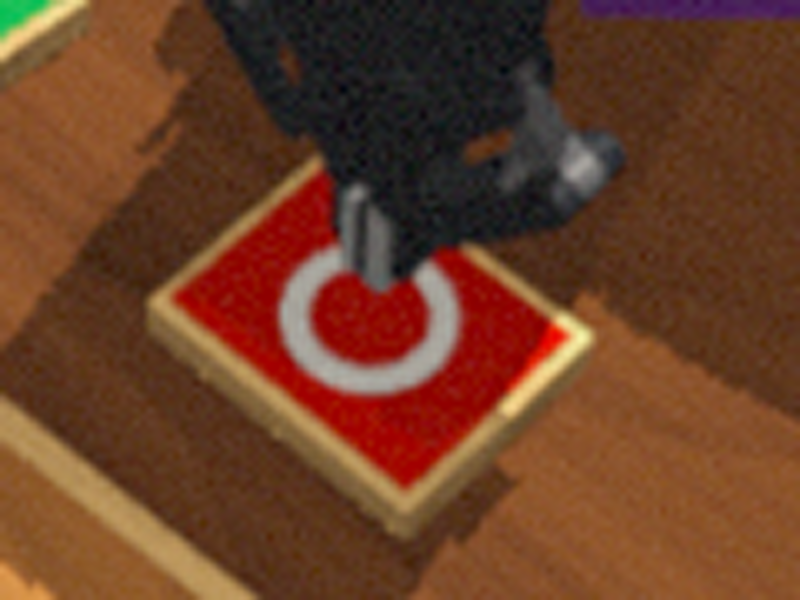

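Depth puts the fingertip ends at z≈38 where the state says 9, so the tips are about 29 mm higher than reported. I'll back off and find the table by touch.

Emit:
move_arm --increments '[{"tx": -2.4,"ty": 0,"tz": 0,"rx": 0,"ry": 0,"rz": 0,"gripper": -1},{"tx": -2.4,"ty": 0,"tz": 0,"rx": 0,"ry": 0,"rz": 0,"gripper": -1},{"tx": -2.4,"ty": 0,"tz": 0,"rx": 0,"ry": 0,"rz": 0,"gripper": -1},{"tx": 0,"ty": 0,"tz": 0,"rx": 0,"ry": 0,"rz": 0,"gripper": -1},{"tx": 0,"ty": 0,"tz": 0.8,"rx": 0,"ry": 0,"rz": 0,"gripper": -1},{"tx": 0,"ty": 0,"tz": 0.8,"rx": 0,"ry": 0,"rz": 0,"gripper": -1},{"tx": 0,"ty": 0,"tz": 0.4,"rx": 0,"ry": 0,"rz": 0,"gripper": -1},{"tx": 0,"ty": 0,"tz": 0,"rx": 0,"ry": 0,"rz": 0,"gripper": -1}]'

```text
clock: 6.3
eef_pos: [456.1, 91.0, -12.0]
tcp_rot: [3.141, 0.001, 0.048]
contact_force: [0.4, 0.4, 0.6]
opening: -0.003
```

Emit:
move_arm --increments '[{"tx": 0,"ty": 0,"tz": 0.1,"rx": 0,"ry": 0,"rz": 0,"gripper": -1},{"tx": 0,"ty": 0,"tz": 0.1,"rx": 0,"ry": 0,"rz": 0,"gripper": -1},{"tx": 0,"ty": 0,"tz": 0.1,"rx": 0,"ry": 0,"rz": 0,"gripper": -1}]'

```text
clock: 6.6
eef_pos: [456.4, 91.2, -14.0]
tcp_rot: [-3.142, -0.0, 0.048]
contact_force: [-0.4, -0.1, 0.1]
opening: 0.002
```

```bash
python3 - <<'E'
from h import *
s=r.sense();print(s["eef_pos"],s["contact_force"])
p,d=r.grab_frame("scene");m=r.camera_model("scene")
c=m["R"]@s["eef_pos"]+m["t"];print("TCP proj",m["fx"]*c[0]/c[2]+m["cx"],m["fy"]*c[1]/c[2]+m["cy"])
cv2.imwrite("pics/s4.png",cv2.resize(p[190:280,250:370],(800,600),interpolation=2)[:,:,::-1])
E
```

```text
[456.35404251  91.15285082 -13.95876106] [-0.3615796  -0.11004469  0.05890785]
TCP proj 319.9323410531848 239.9062110850768
```

View pics/s4.png

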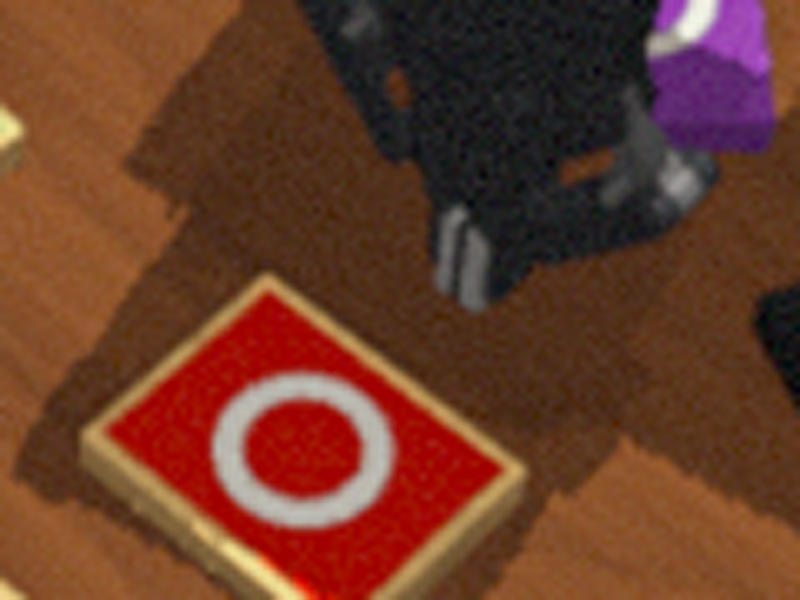

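Emit:
move_arm --increments '[{"tx": 0,"ty": 0,"tz": 0.1,"rx": 0,"ry": 0,"rz": 0,"gripper": -1},{"tx": 0,"ty": 0,"tz": 0.1,"rx": 0,"ry": 0,"rz": 0,"gripper": -1},{"tx": 0,"ty": 0,"tz": 0.1,"rx": 0,"ry": 0,"rz": 0,"gripper": -1}]'

```text
clock: 6.95
eef_pos: [456.1, 91.1, -17.0]
tcp_rot: [-3.142, -0.0, 0.048]
contact_force: [0.3, 0.4, 0.3]
opening: -0.004
```

Emit:
move_arm --increments '[{"tx": 0,"ty": 0,"tz": 0.1,"rx": 0,"ry": 0,"rz": 0,"gripper": -1},{"tx": 0,"ty": 0,"tz": 0.05,"rx": 0,"ry": 0,"rz": 0,"gripper": -1}]'

```text
clock: 7.15
eef_pos: [456.1, 91.1, -18.6]
tcp_rot: [-3.142, 0.0, 0.048]
contact_force: [0.9, 0.2, 0.2]
opening: 0.003
```

Emit:
move_arm --increments '[{"tx": 0,"ty": 0,"tz": 0.1,"rx": 0,"ry": 0,"rz": 0,"gripper": -1},{"tx": 0,"ty": 0,"tz": 0.05,"rx": 0,"ry": 0,"rz": 0,"gripper": -1}]'

```text
clock: 7.35
eef_pos: [456.1, 91.1, -20.1]
tcp_rot: [-3.142, -0.0, 0.048]
contact_force: [-0.5, -0.3, -0.5]
opening: -0.001
```

Emit:
move_arm --increments '[{"tx": 0,"ty": 0,"tz": 0.1,"rx": 0,"ry": 0,"rz": 0,"gripper": -1},{"tx": 0,"ty": 0,"tz": 0,"rx": 0,"ry": 0,"rz": 0,"gripper": -1}]'

```text
clock: 7.55
eef_pos: [456.0, 91.1, -21.1]
tcp_rot: [3.142, 0.0, 0.048]
contact_force: [-0.2, 0.4, 1.0]
opening: -0.0
```

Emit:
move_arm --increments '[{"tx": 0,"ty": 0,"tz": 0.1,"rx": 0,"ry": 0,"rz": 0,"gripper": -1},{"tx": 0,"ty": 0,"tz": 0,"rx": 0,"ry": 0,"rz": 0,"gripper": -1}]'

```text
clock: 7.75
eef_pos: [456.1, 91.1, -22.1]
tcp_rot: [-3.142, 0.0, 0.048]
contact_force: [-0.7, 0.4, -0.1]
opening: -0.004
```

Emit:
move_arm --increments '[{"tx": 0,"ty": 0,"tz": 0.1,"rx": 0,"ry": 0,"rz": 0,"gripper": -1},{"tx": 0,"ty": 0,"tz": 0.1,"rx": 0,"ry": 0,"rz": 0,"gripper": -1}]'

```text
clock: 7.95
eef_pos: [456.1, 91.1, -24.1]
tcp_rot: [-3.142, -0.0, 0.048]
contact_force: [0.0, 0.1, 0.2]
opening: -0.0
```

Emit:
move_arm --increments '[{"tx": 0,"ty": 0,"tz": 0.1,"rx": 0,"ry": 0,"rz": 0,"gripper": -1},{"tx": 0,"ty": 0,"tz": 0,"rx": 0,"ry": 0,"rz": 0,"gripper": -1}]'

```text
clock: 8.15
eef_pos: [456.2, 91.1, -24.7]
tcp_rot: [-3.142, -0.0, 0.048]
contact_force: [-1.4, -1.5, 7.2]
opening: 0.004
```

Emit:
move_arm --increments '[{"tx": 0,"ty": 0,"tz": 0.1,"rx": 0,"ry": 0,"rz": 0,"gripper": -1},{"tx": 0,"ty": 0,"tz": 0,"rx": 0,"ry": 0,"rz": 0,"gripper": -1}]'

```text
clock: 8.35
eef_pos: [456.2, 91.1, -24.8]
tcp_rot: [-3.142, -0.0, 0.048]
contact_force: [-4.9, -0.5, 25.4]
opening: -0.001
```

Emit:
move_arm --increments '[{"tx": 0,"ty": 0,"tz": 0.1,"rx": 0,"ry": 0,"rz": 0,"gripper": -1},{"tx": 0,"ty": 0,"tz": 0,"rx": 0,"ry": 0,"rz": 0,"gripper": -1}]'

```text
clock: 8.55
eef_pos: [456.2, 91.1, -24.9]
tcp_rot: [-3.142, -0.0, 0.048]
contact_force: [-10.2, -3.0, 43.0]
opening: 0.001
```

Table contact is at state z = -24.7, so the tips sit 24.7 mm above the reported TCP, with a stiffness of about 18 N/mm. Raising the tips to 8 mm (state z ≈ -16.7) and pushing again.

Emit:
move_arm --increments '[{"tx": 0,"ty": 0,"tz": -0.5,"rx": 0,"ry": 0,"rz": 0,"gripper": -1},{"tx": 0,"ty": 0,"tz": -0.54,"rx": 0,"ry": 0,"rz": 0,"gripper": -1},{"tx": 1.2,"ty": 0,"tz": 0,"rx": 0,"ry": 0,"rz": 0,"gripper": -1},{"tx": 1.2,"ty": 0,"tz": 0,"rx": 0,"ry": 0,"rz": 0,"gripper": -1},{"tx": 0.5,"ty": 0,"tz": 0,"rx": 0,"ry": 0,"rz": 0,"gripper": -1},{"tx": 0.4,"ty": 0,"tz": 0,"rx": 0,"ry": 0,"rz": 0,"gripper": -1},{"tx": 0.4,"ty": 0,"tz": 0,"rx": 0,"ry": 0,"rz": 0,"gripper": -1},{"tx": 0.4,"ty": 0,"tz": 0,"rx": 0,"ry": 0,"rz": 0,"gripper": -1},{"tx": 0.4,"ty": 0,"tz": 0,"rx": 0,"ry": 0,"rz": 0,"gripper": -1},{"tx": 0.4,"ty": 0,"tz": 0,"rx": 0,"ry": 0,"rz": 0,"gripper": -1},{"tx": 0.4,"ty": 0,"tz": 0,"rx": 0,"ry": 0,"rz": 0,"gripper": -1},{"tx": 0,"ty": 0,"tz": 0,"rx": 0,"ry": 0,"rz": 0,"gripper": -1}]'

```text
clock: 9.75
eef_pos: [509.9, 93.7, -16.5]
tcp_rot: [-3.141, -0.001, 0.048]
contact_force: [-0.2, -0.1, -0.2]
opening: -0.002
```

Emit:
move_arm --increments '[{"tx": 0.4,"ty": 0,"tz": 0,"rx": 0,"ry": 0,"rz": 0,"gripper": -1},{"tx": 0.4,"ty": 0,"tz": 0,"rx": 0,"ry": 0,"rz": 0,"gripper": -1},{"tx": 0.3,"ty": 0,"tz": 0,"rx": 0,"ry": 0,"rz": 0,"gripper": -1},{"tx": 0.2,"ty": 0,"tz": 0,"rx": 0,"ry": 0,"rz": 0,"gripper": -1}]'

```text
clock: 10.15
eef_pos: [522.4, 94.3, -16.6]
tcp_rot: [-3.142, -0.0, 0.048]
contact_force: [-1.3, 0.0, -0.2]
opening: 0.001
```

```bash
python3 - <<'E'
from h import *
print(r.sense()["eef_pos"],r.sense()["contact_force"])
p,_=r.grab_frame("wrist");q,_=r.grab_frame("scene")
c=cv2.resize(q[180:340,200:413],(560,420))
cv2.imwrite("pics/w5.png",cv2.resize(np.hstack([p,c])[:,:,::-1],(800,300)))
E
```

```text
[522.39409208  94.32767638 -16.59138612] [-1.28811062e+00  6.08185283e-04 -1.85113165e-01]
```

View pics/w5.png

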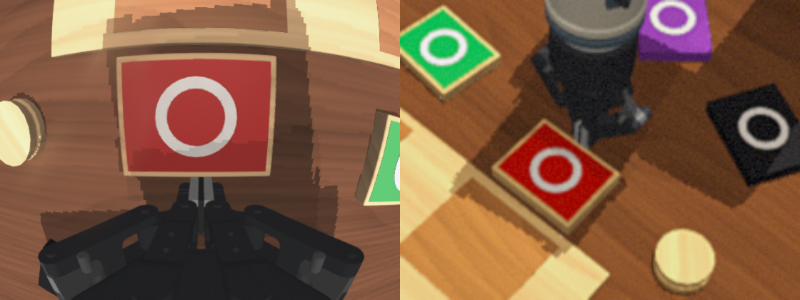

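The sign now moves with the fingertips; its far end at (197,58) is just short of the ledge edge. I close the last gap in small steps.

Emit:
move_arm --increments '[{"tx": 0.2,"ty": 0,"tz": 0,"rx": 0,"ry": 0,"rz": 0,"gripper": -1},{"tx": 0.1,"ty": 0,"tz": 0,"rx": 0,"ry": 0,"rz": 0,"gripper": -1},{"tx": 0.1,"ty": 0,"tz": 0,"rx": 0,"ry": 0,"rz": 0,"gripper": -1}]'

```text
clock: 10.55
eef_pos: [526.1, 94.5, -16.6]
tcp_rot: [-3.142, 0.0, 0.048]
contact_force: [0.0, 0.1, 0.8]
opening: 0.001
```

Emit:
move_arm --increments '[{"tx": 0.1,"ty": 0,"tz": 0,"rx": 0,"ry": 0,"rz": 0,"gripper": -1},{"tx": 0.1,"ty": 0,"tz": 0,"rx": 0,"ry": 0,"rz": 0,"gripper": -1}]'

```text
clock: 10.75
eef_pos: [528.1, 94.6, -16.6]
tcp_rot: [-3.142, 0.0, 0.048]
contact_force: [-1.1, 0.4, -0.1]
opening: -0.004
```

Emit:
move_arm --increments '[{"tx": 0.1,"ty": 0,"tz": 0,"rx": 0,"ry": 0,"rz": 0,"gripper": -1},{"tx": 0.05,"ty": 0,"tz": 0,"rx": 0,"ry": 0,"rz": 0,"gripper": -1}]'

```text
clock: 10.95
eef_pos: [529.4, 94.7, -16.7]
tcp_rot: [-3.142, 0.0, 0.048]
contact_force: [-1.4, 1.1, 1.2]
opening: -0.003
```

Emit:
move_arm --increments '[{"tx": 0.1,"ty": 0,"tz": 0,"rx": 0,"ry": 0,"rz": 0,"gripper": -1},{"tx": 0,"ty": 0,"tz": 0,"rx": 0,"ry": 0,"rz": 0,"gripper": -1}]'

```text
clock: 11.15
eef_pos: [529.4, 94.6, -16.8]
tcp_rot: [3.141, 0.002, 0.048]
contact_force: [-5.4, 0.9, 3.8]
opening: -0.003
```

Emit:
move_arm --increments '[{"tx": 0.05,"ty": 0,"tz": 0,"rx": 0,"ry": 0,"rz": 0,"gripper": -1},{"tx": 0,"ty": 0,"tz": 0,"rx": 0,"ry": 0,"rz": 0,"gripper": -1}]'

```text
clock: 11.35
eef_pos: [529.4, 94.6, -16.8]
tcp_rot: [3.141, 0.003, 0.048]
contact_force: [-7.2, 1.1, 5.5]
opening: 0.0
```

Emit:
move_arm --increments '[{"tx": 0.05,"ty": 0,"tz": 0,"rx": 0,"ry": 0,"rz": 0,"gripper": -1},{"tx": 0,"ty": 0,"tz": 0,"rx": 0,"ry": 0,"rz": 0,"gripper": -1}]'

```text
clock: 11.55
eef_pos: [529.4, 94.6, -16.9]
tcp_rot: [3.141, 0.004, 0.048]
contact_force: [-8.5, 1.2, 6.0]
opening: -0.001
```

The sign is seated: x stopped at 529.4 with 8.5 N against it. Now I follow the arc in small steps, keeping the press on.

Emit:
move_arm --increments '[{"tx": 0.02,"ty": 0,"tz": -0.32,"rx": 0,"ry": 0,"rz": 0,"gripper": -1},{"tx": 0.04,"ty": 0,"tz": -0.32,"rx": 0,"ry": 0,"rz": 0,"gripper": -1}]'

```text
clock: 11.75
eef_pos: [530.1, 94.6, -10.8]
tcp_rot: [3.141, 0.004, 0.048]
contact_force: [-6.5, 0.4, 0.2]
opening: -0.001
```

Emit:
move_arm --increments '[{"tx": 0.05,"ty": 0,"tz": -0.32,"rx": 0,"ry": 0,"rz": 0,"gripper": -1},{"tx": 0.06,"ty": 0,"tz": -0.32,"rx": 0,"ry": 0,"rz": 0,"gripper": -1}]'

```text
clock: 11.95
eef_pos: [531.2, 94.6, -4.3]
tcp_rot: [3.141, 0.004, 0.048]
contact_force: [-6.4, -0.4, -0.1]
opening: 0.002
```

```bash
python3 - <<'E'
from h import *
print(r.sense()["eef_pos"],r.sense()["contact_force"])
p,_=r.grab_frame("wrist");q,_=r.grab_frame("scene")
c=cv2.resize(q[180:340,200:413],(560,420))
cv2.imwrite("pics/w6.png",cv2.resize(np.hstack([p,c])[:,:,::-1],(800,300)))
E
```

```text
[531.22600573  94.61338453  -4.28505117] [-6.41188575 -0.41014244 -0.10253238]
```

View pics/w6.png

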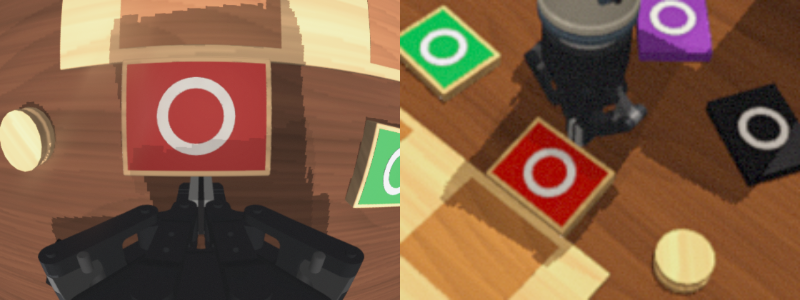

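The near end is following: the sign stays foreshortened against the ledge at (197,120) and the press is steady at 6.4 N. Continuing the arc.

Emit:
move_arm --increments '[{"tx": 0.08,"ty": 0,"tz": -0.32,"rx": 0,"ry": 0,"rz": 0,"gripper": -1},{"tx": 0.09,"ty": 0,"tz": -0.31,"rx": 0,"ry": 0,"rz": 0,"gripper": -1},{"tx": 0.1,"ty": 0,"tz": -0.31,"rx": 0,"ry": 0,"rz": 0,"gripper": -1},{"tx": 0.11,"ty": 0,"tz": -0.31,"rx": 0,"ry": 0,"rz": 0,"gripper": -1}]'

```text
clock: 12.45
eef_pos: [535.1, 94.8, 8.3]
tcp_rot: [3.141, 0.004, 0.048]
contact_force: [-5.9, 0.1, 2.0]
opening: -0.003
```

Emit:
move_arm --increments '[{"tx": 0.12,"ty": 0,"tz": -0.3,"rx": 0,"ry": 0,"rz": 0,"gripper": -1},{"tx": 0.12,"ty": 0,"tz": -0.3,"rx": 0,"ry": 0,"rz": 0,"gripper": -1},{"tx": 0.14,"ty": 0,"tz": -0.29,"rx": 0,"ry": 0,"rz": 0,"gripper": -1},{"tx": 0.15,"ty": 0,"tz": -0.29,"rx": 0,"ry": 0,"rz": 0,"gripper": -1}]'

```text
clock: 12.85
eef_pos: [541.1, 95.1, 20.3]
tcp_rot: [3.141, 0.002, 0.048]
contact_force: [-4.3, 0.3, 2.5]
opening: 0.002
```

Reaction is purely radial at about 5 N. I continue to about 45°.

Emit:
move_arm --increments '[{"tx": 0.19,"ty": 0,"tz": -0.27,"rx": 0,"ry": 0,"rz": 0,"gripper": -1},{"tx": 0.19,"ty": 0,"tz": -0.27,"rx": 0,"ry": 0,"rz": 0,"gripper": -1},{"tx": 0.21,"ty": 0,"tz": -0.26,"rx": 0,"ry": 0,"rz": 0,"gripper": -1},{"tx": 0.21,"ty": 0,"tz": -0.26,"rx": 0,"ry": 0,"rz": 0,"gripper": -1}]'

```text
clock: 13.25
eef_pos: [549.3, 95.5, 31.1]
tcp_rot: [3.141, 0.002, 0.048]
contact_force: [-6.4, -0.1, 4.7]
opening: -0.002
```

Emit:
move_arm --increments '[{"tx": 0.23,"ty": 0,"tz": -0.24,"rx": 0,"ry": 0,"rz": 0,"gripper": -1},{"tx": 0.23,"ty": 0,"tz": -0.23,"rx": 0,"ry": 0,"rz": 0,"gripper": -1}]'

```text
clock: 13.45
eef_pos: [553.9, 95.7, 35.9]
tcp_rot: [3.141, 0.002, 0.048]
contact_force: [-6.7, -0.1, 5.3]
opening: -0.001
```

Emit:
move_arm --increments '[{"tx": 0.24,"ty": 0,"tz": -0.22,"rx": 0,"ry": 0,"rz": 0,"gripper": -1},{"tx": 0.24,"ty": 0,"tz": -0.22,"rx": 0,"ry": 0,"rz": 0,"gripper": -1},{"tx": 0.26,"ty": 0,"tz": -0.2,"rx": 0,"ry": 0,"rz": 0,"gripper": -1}]'

```text
clock: 13.75
eef_pos: [561.6, 96.1, 42.5]
tcp_rot: [3.141, 0.001, 0.048]
contact_force: [-7.2, -0.4, 8.4]
opening: 0.001
```

Emit:
move_arm --increments '[{"tx": 0.26,"ty": 0,"tz": -0.2,"rx": 0,"ry": 0,"rz": 0,"gripper": -1},{"tx": 0.27,"ty": 0,"tz": -0.18,"rx": 0,"ry": 0,"rz": 0,"gripper": -1},{"tx": 0.27,"ty": 0,"tz": -0.18,"rx": 0,"ry": 0,"rz": 0,"gripper": -1}]'

```text
clock: 14.05
eef_pos: [570.3, 96.6, 48.4]
tcp_rot: [3.142, 0.0, 0.048]
contact_force: [-4.3, -0.4, 7.7]
opening: 0.002
```

Emit:
move_arm --increments '[{"tx": 0.29,"ty": 0,"tz": -0.15,"rx": 0,"ry": 0,"rz": 0,"gripper": -1},{"tx": 0.29,"ty": 0,"tz": -0.14,"rx": 0,"ry": 0,"rz": 0,"gripper": -1},{"tx": 0.3,"ty": 0,"tz": -0.13,"rx": 0,"ry": 0,"rz": 0,"gripper": -1}]'

```text
clock: 14.35
eef_pos: [579.6, 97.1, 52.9]
tcp_rot: [-3.142, -0.001, 0.048]
contact_force: [-3.4, 0.2, 9.8]
opening: 0.002
```

Emit:
move_arm --increments '[{"tx": 0.3,"ty": 0,"tz": -0.11,"rx": 0,"ry": 0,"rz": 0,"gripper": -1},{"tx": 0.31,"ty": 0,"tz": -0.1,"rx": 0,"ry": 0,"rz": 0,"gripper": -1}]'

```text
clock: 14.55
eef_pos: [586.2, 97.4, 55.3]
tcp_rot: [-3.142, -0.002, 0.048]
contact_force: [-3.0, -1.1, 11.7]
opening: 0.001
```

Emit:
move_arm --increments '[{"tx": 0.31,"ty": 0,"tz": -0.09,"rx": 0,"ry": 0,"rz": 0,"gripper": -1},{"tx": 0.32,"ty": 0,"tz": -0.08,"rx": 0,"ry": 0,"rz": 0,"gripper": -1}]'

```text
clock: 14.75
eef_pos: [593.1, 97.7, 57.2]
tcp_rot: [-3.141, -0.003, 0.048]
contact_force: [-1.3, -1.7, 9.6]
opening: 0.003
```

Emit:
move_arm --increments '[{"tx": 0.32,"ty": 0,"tz": -0.05,"rx": 0,"ry": 0,"rz": 0,"gripper": -1},{"tx": 0.32,"ty": 0,"tz": -0.03,"rx": 0,"ry": 0,"rz": 0,"gripper": -1}]'

```text
clock: 14.95
eef_pos: [600.0, 98.0, 58.3]
tcp_rot: [-3.141, -0.004, 0.048]
contact_force: [-2.1, -1.5, 12.9]
opening: -0.001
```

```bash
python3 - <<'E'
from h import *
print(r.sense()["eef_pos"],r.sense()["contact_force"])
p,_=r.grab_frame("wrist");q,_=r.grab_frame("scene")
c=cv2.resize(q[180:340,200:413],(560,420))
cv2.imwrite("pics/w7.png",cv2.resize(np.hstack([p,c])[:,:,::-1],(800,300)))
E
```

```text
[600.03489448  98.04576119  58.33035291] [-2.09803221 -1.50955987 12.85440062]
```

View pics/w7.png

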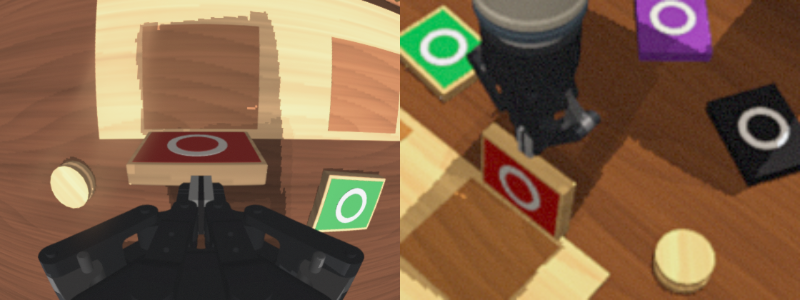

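The sign stands almost upright with the tips on its top end (200,185 in the wrist view) and its foot on the ledge edge. I carry it over past upright.

Emit:
move_arm --increments '[{"tx": 0.32,"ty": 0,"tz": 0,"rx": 0,"ry": 0,"rz": 0,"gripper": -1},{"tx": 0.32,"ty": 0,"tz": 0,"rx": 0,"ry": 0,"rz": 0,"gripper": -1}]'

```text
clock: 15.25
eef_pos: [607.2, 98.4, 59.0]
tcp_rot: [-3.141, -0.006, 0.048]
contact_force: [-1.7, -0.3, 18.6]
opening: 0.002
```

Emit:
move_arm --increments '[{"tx": 0.32,"ty": 0,"tz": 0,"rx": 0,"ry": 0,"rz": 0,"gripper": -1},{"tx": 0.32,"ty": 0,"tz": 0,"rx": 0,"ry": 0,"rz": 0,"gripper": -1}]'

```text
clock: 15.45
eef_pos: [614.1, 98.7, 59.7]
tcp_rot: [-3.141, -0.007, 0.048]
contact_force: [-1.3, -0.5, 22.2]
opening: -0.004
```

Emit:
move_arm --increments '[{"tx": 0.32,"ty": 0,"tz": 0.03,"rx": 0,"ry": 0,"rz": 0,"gripper": -1},{"tx": 0.32,"ty": 0,"tz": 0.04,"rx": 0,"ry": 0,"rz": 0,"gripper": -1}]'

```text
clock: 15.65
eef_pos: [621.9, 99.2, 59.9]
tcp_rot: [-3.141, -0.009, 0.048]
contact_force: [-0.7, -1.2, 25.4]
opening: 0.001
```

```bash
cat >> h.py <<'E'
def cloud(n="scene"):
    p,d=r.grab_frame(n);m=r.camera_model(n);v,u=np.mgrid[0:420,0:560]
    P=(np.stack([(u-m["cx"])/m["fx"]*d,(v-m["cy"])/m["fy"]*d,d],-1)-m["t"])@m["R"]
    H,S,V=cv2.split(cv2.cvtColor(p,cv2.COLOR_RGB2HSV));return p,P,H,S,V,d
def redplane():
    p,P,H,S,V,d=cloud()
    k=((H<6)|(H>174))&(S>190)&(V>60)&(d>0)&(P[...,0]>480)&(P[...,0]<720)&(P[...,1]>20)&(P[...,1]<180)
    Q=P[k];c=np.median(Q,0);Q=Q[np.linalg.norm(Q-c,axis=1)<65];
    _,s,vt=np.linalg.svd(Q-Q.mean(0),full_matrices=False);n=vt[2]*np.sign(vt[2][0])
    return len(Q),Q.mean(0).round(1),Q.min(0).round(0),Q.max(0).round(0),n.round(3),s[2]/len(Q)**.5
E
python3 - <<'E'
from h import *
print(redplane())
E
```

```text
(180, array([633.2, 107.4,  53.8]), array([626.,  64.,  24.]), array([640., 147.,  80.]), array([ 0.982,  0.048, -0.183]), np.float64(0.43373820135243435))
```

The plane fit to the red face puts the sign 10.5° past upright. I keep going, easing the load.

Emit:
move_arm --increments '[{"tx": 0.33,"ty": 0,"tz": -0.02,"rx": 0,"ry": 0,"rz": 0,"gripper": -1},{"tx": 0.33,"ty": 0,"tz": 0,"rx": 0,"ry": 0,"rz": 0,"gripper": -1}]'

```text
clock: 15.9
eef_pos: [628.4, 99.5, 59.8]
tcp_rot: [-3.141, -0.01, 0.048]
contact_force: [1.9, -2.1, 18.1]
opening: 0.001
```

Emit:
move_arm --increments '[{"tx": 0.33,"ty": 0,"tz": 0.01,"rx": 0,"ry": 0,"rz": 0,"gripper": -1},{"tx": 0.33,"ty": 0,"tz": 0.03,"rx": 0,"ry": 0,"rz": 0,"gripper": -1}]'

```text
clock: 16.1
eef_pos: [635.1, 99.8, 59.1]
tcp_rot: [-3.141, -0.01, 0.048]
contact_force: [2.3, -1.8, 15.0]
opening: -0.001
```

Emit:
move_arm --increments '[{"tx": 0.33,"ty": 0,"tz": 0.06,"rx": 0,"ry": 0,"rz": 0,"gripper": -1},{"tx": 0.33,"ty": 0,"tz": 0.08,"rx": 0,"ry": 0,"rz": 0,"gripper": -1}]'

```text
clock: 16.3
eef_pos: [642.0, 100.2, 57.6]
tcp_rot: [-3.141, -0.01, 0.048]
contact_force: [4.2, -1.1, 14.6]
opening: 0.002
```

```bash
python3 - <<'E'
from h import *
print(redplane())
E
```

```text
return _methods._mean(a, axis=axis, dtype=dtype,
  ret = um.true_divide(
h.py:17: RuntimeWarning: Mean of empty slice.
  _,s,vt=np.linalg.svd(Q-Q.mean(0),full_matrices=False);n=vt[2]*np.sign(vt[2][0])
Traceback (most recent call last):
  File "h.py", line 17, in redplane
    _,s,vt=np.linalg.svd(Q-Q.mean(0),full_matrices=False);n=vt[2]*np.sign(vt[2][0])
                                                            ~~^^^
IndexError: index 2 is out of bounds for axis 0 with size 0
```

Emit:
move_arm --increments '[{"tx": 0.32,"ty": 0,"tz": 0.11,"rx": 0,"ry": 0,"rz": 0,"gripper": -1},{"tx": 0.31,"ty": 0,"tz": 0.13,"rx": 0,"ry": 0,"rz": 0,"gripper": -1}]'

```text
clock: 16.55
eef_pos: [648.9, 100.5, 55.5]
tcp_rot: [-3.141, -0.011, 0.048]
contact_force: [5.9, -1.0, 15.4]
opening: 0.0
```

Emit:
move_arm --increments '[{"tx": 0.3,"ty": 0,"tz": 0.15,"rx": 0,"ry": 0,"rz": 0,"gripper": -1},{"tx": 0.3,"ty": 0,"tz": 0.17,"rx": 0,"ry": 0,"rz": 0,"gripper": -1}]'

```text
clock: 16.75
eef_pos: [655.7, 100.9, 52.6]
tcp_rot: [-3.141, -0.013, 0.048]
contact_force: [6.8, -1.8, 14.4]
opening: 0.001
```

```bash
python3 - <<'E'
from h import *
print(r.sense()["eef_pos"],r.sense()["contact_force"])
p,_=r.grab_frame("wrist");q,_=r.grab_frame("scene")
c=cv2.resize(q[180:340,200:413],(560,420))
cv2.imwrite("pics/w8.png",cv2.resize(np.hstack([p,c])[:,:,::-1],(800,300)))
E
```

```text
[655.74236507 100.85125077  52.62282955] [ 6.81096001 -1.79736056 14.42279217]
```

View pics/w8.png

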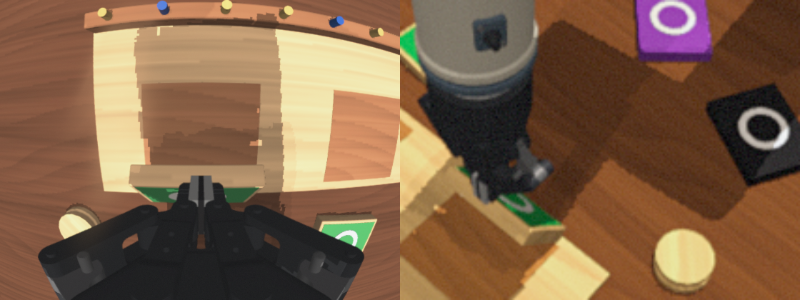

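The green face is now visible (scene 525,205) and the sign leans well over the ledge. I lift the tips off so it falls forward.

Emit:
move_arm --increments '[{"tx": 0,"ty": 0,"tz": -1,"rx": 0,"ry": 0,"rz": 0,"gripper": -1},{"tx": 0,"ty": 0,"tz": -3,"rx": 0,"ry": 0,"rz": 0,"gripper": -1},{"tx": 0,"ty": 0,"tz": -3,"rx": 0,"ry": 0,"rz": 0,"gripper": -1},{"tx": -2,"ty": 0,"tz": -3,"rx": 0,"ry": 0,"rz": 0,"gripper": -1},{"tx": -4,"ty": 0,"tz": -2,"rx": 0,"ry": 0,"rz": 0,"gripper": -1},{"tx": -4.5,"ty": 0,"tz": 0,"rx": 0,"ry": 0,"rz": 0,"gripper": -1},{"tx": -4.5,"ty": 0,"tz": 0,"rx": 0,"ry": 0,"rz": 0,"gripper": -1},{"tx": -4.5,"ty": 0,"tz": 0,"rx": 0,"ry": 0,"rz": 0,"gripper": -1},{"tx": -4.5,"ty": 0,"tz": 0,"rx": 0,"ry": 0,"rz": 0,"gripper": -1},{"tx": 0,"ty": 0,"tz": 0,"rx": 0,"ry": 0,"rz": 0,"gripper": -1}]'

```text
clock: 17.85
eef_pos: [403.4, 88.1, 168.0]
tcp_rot: [3.141, 0.004, 0.049]
contact_force: [-0.1, 0.8, 0.0]
opening: -0.001
```

```bash
python3 - <<'E'
from h import *
q,P,H,S,V,d=cloud("scene")
k=(H>45)&(H<85)&(S>120)&(V>60)&(d>0)
for a,b in((20,190),(-190,-20)):
    Q=P[k&(P[...,1]>a)&(P[...,1]<b)&(P[...,0]>480)&(P[...,0]<760)]
    if len(Q)>20:
        _,s,vt=np.linalg.svd(Q-Q.mean(0),full_matrices=False);print(len(Q),Q.mean(0),((Q.min(0)+Q.max(0))/2).round(1),vt[2].round(3))
p,_=r.grab_frame("top")
cv2.imwrite("pics/f.png",np.hstack([cv2.resize(p[80:320,130:450],(400,300)),cv2.resize(q[150:330,150:390],(400,300))])[:,:,::-1])
E
```

```text
1423 [662.87518488 105.25112267  24.6784303 ] [662.4 103.4  25.2] [-0.001  0.     1.   ]
845 [545.25076405 -87.6626136   16.75293241] [543.9 -88.4  17.3] [ 0.004  0.002 -1.   ]
```

View pics/f.png

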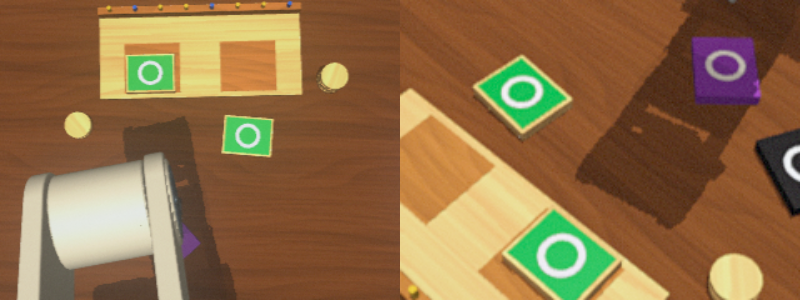

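The sign lies green face up and flat on the ledge. Its top is at z = 24.7, its normal is vertical and its centre is about 45 mm in from the edge. The other sign (544,-88) and the discs have not visibly moved. Handing in.

```bash
python3 -c "
from rig import r
print(r.sign_off())"
```

```text
the job is handed in; nothing more can be done
None
```

The red sign now lies green face up on the ledge. I pushed it flat against the ledge's edge with the shut fingertips, tipped it up by following its arc, carried it past upright and lifted off so it fell onto the ledge. I handed the job in at about 18 s, and no verdict was reported.

- **Final checks:** the sign's top face is at z ≈ 24.7 mm and level to about 0.001 rad. Its centre is about 45 mm in from the near edge, at world (663, 105), and the arm is clear of everything. The other sign measures (544, -88), the same as at the start. I checked the discs only by eye, and they look unmoved.
- **Tip height disagreement:** the fingertips were about 25 mm above the TCP position reported by the robot, although the description says the TCP is at the very end of the fingers. My first push therefore passed over the sign without moving it. I corrected this by touching the table with the tips, which briefly pressed with 43 N, and with about 25 N on the sign while tipping it. Both presses were with the fingertips.
- **Failed check:** one late tilt measurement returned nothing because the red face was hidden, so I judged that moment by force and picture instead.

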